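# Cull the rocking border tile on the checking plate

## Task

Pick up the tile strip waiting on the wooden block and lay it on the steel plate, glazed face up, in the free place outlined in chalk, and let go. Then press gently with the fingers on the strips' corners to find the one that is warped, pressing its lifted corner right down so that it rocks, and slide that one, without lifting it, over the plate's far edge to lie in the scrap tray. Leave the two sound strips lying flat on the plate and do not disturb the saucers, vase, jar or bowl.

Things in the scene. Friction and masses are not known exactly. Their poses are not given: they have to be found in the camera images.
- plate: Fixed flat steel checking plate, 160 (x) x 320 (y) mm, its smooth top 45 mm above the table, with a grey scrap tray joined to its far (+x) edge. Origin on the table under the plate's centre; x points over the far edge to the tray; its yaw varies by up to 0.1 rad. Three places side by side for strips, centred at about y = -100, 0 and +100 mm, strips lying along x.
- tray (a point): Centre of the scrap tray's floor. The tray is a low open box, 150 mm long (x) x 320 mm wide inside, floor 6 mm above the table, other walls 30 mm high; towards the plate it has no wall, only the plate's own edge: x = 80 mm from the plate's origin, 39 mm above the tray's floor. It catches what is pushed over any part of the far edge.
- mark: Thin white chalk outline on the plate, 136 x 66 mm, round the free one of the three places. No thickness. Origin: its centre, at the plate's top; x along its length.
- block: Fixed plywood block, 120 (x) x 50 (y) x 45 mm high, to the left or the right of the plate, on which one strip waits glazed face up, along x give or take 0.2 rad. Origin: centre of its underside.
- tile_a: One of three like ceramic strips, 120 (x) x 56 (y) x 9 mm, 0.11 to 0.18 kg, white glaze with blue pattern on terracotta. Two start on the plate, one on the block. One of the three is twisted: it stands on three corners, the fourth 6 mm up (tilt 3.4 deg); under 1 N there rocks it to 3.4 deg the other way, and it falls back. Origin: centre of underside; x along its length, z up out of the glaze.
- tile_a_c1 (a point): Point on the glazed face of tile_a near its +x +y corner, 10 mm in from both edges: a good place to press. A lifted corner gives 4 to 5 mm here before it meets the plate; others do not give.
- tile_a_c2 (a point): Point on the glazed face of tile_a near its +x -y corner, 10 mm in from both edges: a good place to press. A lifted corner gives 4 to 5 mm here before it meets the plate; others do not give.
- tile_a_c3 (a point): Point on the glazed face of tile_a near its -x -y corner, 10 mm in from both edges: a good place to press. A lifted corner gives 4 to 5 mm here before it meets the plate; others do not give.
- tile_a_c4 (a point): Point on the glazed face of tile_a near its -x +y corner, 10 mm in from both edges: a good place to press. A lifted corner gives 4 to 5 mm here before it meets the plate; others do not give.
- tile_b: One of three like ceramic strips, 120 (x) x 56 (y) x 9 mm, 0.11 to 0.18 kg, white glaze with blue pattern on terracotta. Two start on the plate, one on the block. One of the three is twisted: it stands on three corners, the fourth 6 mm up (tilt 3.4 deg); under 1 N there rocks it to 3.4 deg the other way, and it falls back. Origin: centre of underside; x along its length, z up out of the glaze.
- tile_b_c1 (a point): Point on the glazed face of tile_b near its +x +y corner, 10 mm in from both edges: a good place to press. A lifted corner gives 4 to 5 mm here before it meets the plate; others do not give.
- tile_b_c2 (a point): Point on the glazed face of tile_b near its +x -y corner, 10 mm in from both edges: a good place to press. A lifted corner gives 4 to 5 mm here before it meets the plate; others do not give.
- tile_b_c3 (a point): Point on the glazed face of tile_b near its -x -y corner, 10 mm in from both edges: a good place to press. A lifted corner gives 4 to 5 mm here before it meets the plate; others do not give.
- tile_b_c4 (a point): Point on the glazed face of tile_b near its -x +y corner, 10 mm in from both edges: a good place to press. A lifted corner gives 4 to 5 mm here before it meets the plate; others do not give.
- tile_c: One of three like ceramic strips, 120 (x) x 56 (y) x 9 mm, 0.11 to 0.18 kg, white glaze with blue pattern on terracotta. Two start on the plate, one on the block. One of the three is twisted: it stands on three corners, the fourth 6 mm up (tilt 3.4 deg); under 1 N there rocks it to 3.4 deg the other way, and it falls back. Origin: centre of underside; x along its length, z up out of the glaze.
- tile_c_c1 (a point): Point on the glazed face of tile_c near its +x +y corner, 10 mm in from both edges: a good place to press. A lifted corner gives 4 to 5 mm here before it meets the plate; others do not give.
- tile_c_c2 (a point): Point on the glazed face of tile_c near its +x -y corner, 10 mm in from both edges: a good place to press. A lifted corner gives 4 to 5 mm here before it meets the plate; others do not give.
- tile_c_c3 (a point): Point on the glazed face of tile_c near its -x -y corner, 10 mm in from both edges: a good place to press. A lifted corner gives 4 to 5 mm here before it meets the plate; others do not give.
- tile_c_c4 (a point): Point on the glazed face of tile_c near its -x +y corner, 10 mm in from both edges: a good place to press. A lifted corner gives 4 to 5 mm here before it meets the plate; others do not give.
- saucers: Bystander: stack of white saucers, 112 mm across, 60 mm high. Origin: centre of the underside.
- vase: Bystander: unglazed vase, 72 mm across, 110 mm high, beside the plate. Origin: centre of the underside.
- jar: Bystander: amber glaze jar, 44 mm across, 75 mm high, beside the plate. Origin: centre of the underside.
- bowl: Bystander: small blue glazed bowl, 68 mm across, 45 mm high, beside the plate. Origin: centre of the underside.
Things that resemble listed ones, but are neither listed nor needed, are in the scene too. Leave any black or purple look-alike of the tile_a alone.

How it is judged (in metres and radians):
On the way, in this order (a step that is already met when the one before it is completed fails the run):
1. All three strips lie on the plate, the third in the chalked place (its centre within 25 mm of the outline's), and are let go (x of tile_a in the frame of plate between -0.08 and 0.08 m and y of tile_a in the frame of plate between -0.155 and 0.155 m and z of tile_a in the frame of plate between 0.041 and 0.053 m and angle between each of tile_a, tile_b, tile_c's own z axis and vertical below 0.1 rad and x of tile_b in the frame of plate between -0.08 and 0.08 m and y of tile_b in the frame of plate between -0.155 and 0.155 m and z of tile_b in the frame of plate between 0.041 and 0.053 m and x of tile_c in the frame of plate between -0.08 and 0.08 m and y of tile_c in the frame of plate between -0.155 and 0.155 m and z of tile_c in the frame of plate between 0.041 and 0.053 m and contact force between the fingers and tile_a below 0.05 N and contact force between the fingers and tile_b below 0.05 N and contact force between the fingers and tile_c below 0.05 N and horizontal distance between any of tile_a, tile_b, tile_c and mark below 0.025 m), for 0.2 s.
2. The warped strip's lifted corner is pressed down by the fingers until it meets the plate (the strip rocks over) (x of tile_b in the frame of plate between -0.08 and 0.08 m and y of tile_b in the frame of plate between -0.155 and 0.155 m and z of tile_b in the frame of plate between 0.041 and 0.053 m and angle between tile_b's own z axis and vertical below 0.1 rad and z of tile_b_c1 in the frame of plate below 0.0558 m and contact force between the fingers and tile_b above 0.3 N), for 0.1 s.
At the end, for the whole second after the job is handed in: The warped strip lies at rest in the scrap tray, not leaning on the edge (within 0.2 rad of level, centre under 25 mm above the table); both sound strips lie at rest on the plate, level within 0.03 rad, centres over the plate, underside within 3 mm of its top (x of tile_b in the frame of plate between 0.09 and 0.23 m and y of tile_b in the frame of plate between -0.16 and 0.16 m and z of tile_b in the frame of plate below 0.025 m and angle between tile_b's own z axis and vertical below 0.2 rad and linear speed of each of tile_b, tile_a, tile_c below 0.02 m/s and x of tile_a in the frame of plate between -0.08 and 0.08 m and y of tile_a in the frame of plate between -0.155 and 0.155 m and z of tile_a in the frame of plate between 0.041 and 0.048 m and angle between each of tile_a, tile_c's own z axis and vertical below 0.03 rad and x of tile_c in the frame of plate between -0.08 and 0.08 m and y of tile_c in the frame of plate between -0.155 and 0.155 m and z of tile_c in the frame of plate between 0.041 and 0.048 m); the robot touches nothing.
It fails at once if The warped strip is lifted over the plate's far edge (more than 20 mm above the plate's top) instead of slid (x of tile_b in the frame of plate above 0.08 m and z of tile_b in the frame of plate above 0.065 m).
It fails at once if A strip is pressed onto the plate with more than 70 N (contact force between any of tile_a, tile_b, tile_c and plate above 70 N).
It fails at once if A sound strip goes over the far edge ((x of tile_a in the frame of plate above 0.08 m and horizontal distance between tile_a and plate below 0.2 m and z of tile_a in the frame of plate below 0.044 m) or (x of tile_c in the frame of plate above 0.08 m and horizontal distance between tile_c and plate below 0.2 m and z of tile_c in the frame of plate below 0.044 m)).
It fails at once if The saucers, vase, jar or bowl is moved by more than 15 mm (distance of any of saucers, vase, jar, bowl from where it was at the start of the episode above 0.015 m).
It also fails if it takes over 61 s, if anything falls off the work surface, if the arm or the gripper's body presses on something with over 40 N, if the wrist force passes 120 N, or if a joint passes its speed limit or range.

## Robot

A 6-joint arm with a two-finger parallel gripper is mounted at the origin on the work surface. World frame = base frame: x ahead of the robot, y to its left, z up, the work surface at z = 0. Lengths are in mm, angles in rad, forces in N, time in s.
With the tool pointing down it reaches from about 300 to 775 mm from the base axis. Payload 14.6 kg.
Tool frame: the origin (TCP) lies where the fingers leave the gripper's body, on its centre line; the fingertips stand 97 mm ahead of it and the grasp point (between the pads) lies ahead of it (grip_depth is the z of the grasp point in the tool frame, in mm); z points along the fingers, y is the line along which they close (so a half turn about z gives the same grasp; the last joint's range is limited). The gripper opens to 94 mm and grips with 3 to 60 N. Pads are 16 mm wide; open, the fingers measure 119 mm over their backs; the gripper's body (75 mm by 177 mm) begins 78 mm behind the grasp point.
Start: joints at [-0.067, 0.3, 1.521, -0, 1.321, -0.067], TCP at [549.991, -0.002, 302.646] pointing down, gripper open.
Joint ranges: [-3.03, 3.03], [-0.79, 2.21], [0.23, 2.52], [-1.04, 4.18], [0, 3.07], [-2.55, 2.55]. Speed limits (rad/s): [2.22, 2.22, 2.57, 3.14, 3.14, 3.14].

## Interface

Orientations are given as [roll, pitch, yaw] about the fixed x, y, z axes, in that order (R = Rz(yaw) Ry(pitch) Rx(roll)).
In Python, from cell import read_state, camera, sign_off, regions_of, spot_point, grip_depth gives the robot as it stands. The module is installed in compiled form; this text tells all that it offers.
- The arm moves only by the tool send_rows, never from a script. Its argument "series" is a list of rows, each a list of 3 entries, a list of its own where there are three numbers: the shift along the world's x, y, z in mm, then the turn about the world's z in degrees, then the closure, from -1 (fully open) to 1 (shut), so that 0 is half open. A call has 1 to 12 rows; each row shifts and turns the commanded pose from where the row before left it; what a row does not reach is not made up. A row lasts 1/10 s, in which the tool goes at most 50 mm and 8.59 degrees, less where a joint would pass 70% of its speed; a pose out of reach is approached as far as the arm can. A call is refused whole if a number of a shift passes 50 or a number of a turn 8.59, either way. A call with a gripper value outside its range is refused whole. The fingers move at their own pace and stop on an object; "squeeze" is the grip in N (left out, the last holds). Time passes only in rows, so rows that do not move let the fingers close. It gives the time, the measured TCP pose, the force, the opening and the grip force at its end, in the units of the state.
- read_state(): the state, without advancing time (a new reading comes with each control period).
- camera(name): name is "scene" or "side" or "wrist"; returns a dict with "color" (480x640x3 uint8, blue, green, red), "fx", "fy", "cx", "cy" (pixels), "dist" ([k1, k2, p1, p2, k3] as OpenCV has them; the pictures are not rectified), "camera_from_world" (4x4, takes a point from world to camera coordinates). Camera axes: x right, y down, z forward; pixel columns grow to the right and rows downward; lengths in mm; the calibration is good to about 2 mm. A picture is of the moment at which its call begins. There is no depth.
- sign_off(): hands the job in; it is judged then, once.
Trained networks look in a picture, given as the dict that the camera call returned (one of the last four; its "shot" number tells which), for a name from the list of things; names that differ only in an ending like _2 or _b are one class to them, and where a whole thing is asked for, a point or a joint stands for the part that bears it (a point fixed in the world has none). Each returns a list of dicts, best first, with "confidence" (0 to 1); they miss things now and then, are a little off and sometimes report something else, mostly with a low value. They report only what shows in the picture. A call takes as long as a camera call. They do not tell look-alikes from the thing itself.
- regions_of(thing, picture): "mask" (480x640 bool, what is visible of it).
- spot_point(thing, picture): "point" ([x, y, z] in mm, in the coordinates of the camera as it stood for that picture, good to about 4 mm: a listed point, or the origin of a listed thing).
The state is a dict: "clock": time; "joints": joint angles; "qd": joint speeds; "effort": joint torques, N m; "eef_pos": TCP position; "eef_rot": TCP orientation; "wrist_force": force on the tool from outside, world axes, zero at the start; "moment": the same for the moment, N m; "finger_gap": finger opening in mm; "finger_force": force on a finger pad.
Only numpy, scipy, OpenCV 4.12 (cv2) and the standard library are available. Lean on these libraries where they do the work, as an engineer would, in place of code of your own. Each camera call takes 0.05 s, during which the arm holds its last target. There are 200 camera calls.

## Working session

There is one attempt and no reset: what is moved stays moved. The work goes in short steps, Python scripts to look and compute and a tool call to move; the robot and the scene stay as the last step left them, time stands still between calls to the robot, and variables do not carry over. Pictures are saved under pics/ and viewed, at most 10 in all, crops included, and the job is handed in when it is done.

Besides the shell and the picture viewer there is one more tool, called as a command line: name --argument value ..., lists and objects as JSON in quotes. send_rows: Moves the arm, as the interface text tells. Its arguments: {"type":"object","properties":{"series":{"type":"array"},"squeeze":{"type":"number"}},"required":["series"]}

```bash
mkdir -p pics
cat > h.py <<'E'
import numpy as np, cv2
from cell import *
def world(p,pic):
    M=np.array(pic["camera_from_world"]); return (np.linalg.inv(M)@np.append(p,1))[:3]
def K(pic): return np.array([[pic["fx"],0,pic["cx"]],[0,pic["fy"],pic["cy"]],[0,0,1.]])
def ray(px,pic,z):
    n=cv2.undistortPoints(np.array(px,float).reshape(-1,1,2),K(pic),np.array(pic["dist"])).reshape(-1,2)
    I=np.linalg.inv(np.array(pic["camera_from_world"])); o=I[:3,3]
    d=np.c_[n,np.ones(len(n))]@I[:3,:3].T
    return o+d*((z-o[2])/d[:,2])[:,None]
def proj(P,pic):
    M=np.array(pic["camera_from_world"]); 
    return cv2.projectPoints(np.array(P,float).reshape(-1,1,3),cv2.Rodrigues(M[:3,:3])[0],M[:3,3],K(pic),np.array(pic["dist"]))[0].reshape(-1,2)
E
python3 - <<'E'
from h import *
np.set_printoptions(precision=1,suppress=True)
print(grip_depth, read_state())
for c in ["scene","side"]:
    p=camera(c); cv2.imwrite(f"pics/{c}0.png",p["color"])
    for t in ["plate","tray","mark","block","tile_a","saucers","vase","jar","bowl"]:
        for r in spot_point(t,p):
            w=world(r["point"],p); print(c,t,round(r["confidence"],2),w,proj([w],p)[0])
E
```

```text
78.39999999999999 {'clock': 0.0, 'joints': array([-0.1,  0.3,  1.5, -0. ,  1.3, -0.1]), 'qd': array([ 0.,  0.,  0., -0.,  0., -0.]), 'effort': array([ -0. , -53.2, -35.3,   0.1,   0. ,  -0. ]), 'eef_pos': array([549.9,   0. , 302.1]), 'eef_rot': array([-3.1, -0. ,  1.6]), 'wrist_force': array([-0.5, -1.5, -0.1]), 'moment': array([ 0.1, -0. , -0. ]), 'finger_force': 0.0, 'finger_gap': 93.79054852600432}
scene plate 0.62 [527.4 -11.2  -3.5] [319.9 259.1]
scene plate 0.32 [491.2 312.   42.2] [441.9 200. ]
scene tray 0.89 [676.8 -13.2   5.8] [341.4 313.3]
scene mark 0.69 [ 517.1 -111.8   43. ] [275.6 257. ]
scene mark 0.63 [479.5  68.5  49.5] [345.8 220.9]
scene block 0.75 [488.1 316.1   0.1] [439.4 209.1]
scene tile_a 0.89 [699.3 267.3  -1.2] [461.5 286.2]
scene tile_a 0.85 [526.6  84.4  43. ] [359.5 236.7]
scene tile_a 0.71 [491.6 312.3  42.7] [442.1 200. ]
scene tile_a 0.69 [521.8  -9.5  46. ] [319.9 245.4]
scene tile_a 0.57 [339.   60.8  -1.4] [322.8 190.9]
scene saucers 0.63 [ 483.1 -324.9    1.7] [182.5 280.1]
scene saucers 0.28 [ 346.3 -272.5   -2.4] [194.2 228. ]
scene vase 0.66 
[... 397 characters left out ...]
 0.37 [473.5 106.3  53.2] [266.5 235.7]
side mark 0.88 [ 516.8 -112.1   44.9] [361.5 286.4]
side block 0.6 [484.8 314.8  -1.7] [220.  212.5]
side block 0.36 [576.5  71.4  52.5] [318.3 223.4]
side tile_a 0.87 [339.2  58.3  -1.6] [224.  301.2]
side tile_a 0.86 [525.3  86.   43.2] [294.1 234. ]
side tile_a 0.64 [698.7 265.7  -3.1] [305.  189.1]
side tile_a 0.6 [529.6 -12.9  49.2] [328.7 254.1]
side tile_a 0.58 [486.5 314.2  44.2] [217.9 195.3]
side saucers 0.85 [ 480.2 -325.8    2.8] [445.1 393.3]
side vase 0.93 [ 658.7 -280.5   -1.3] [487.1 318.5]
side jar 0.56 [352.3 270.7  -0.2] [176.5 244. ]
side bowl 0.83 [ 347.3 -276.    -0.1] [356.4 426. ]
side bowl 0.42 [473.7  66.3  54.1] [278.9 244.7]
```

View pics/scene0.png

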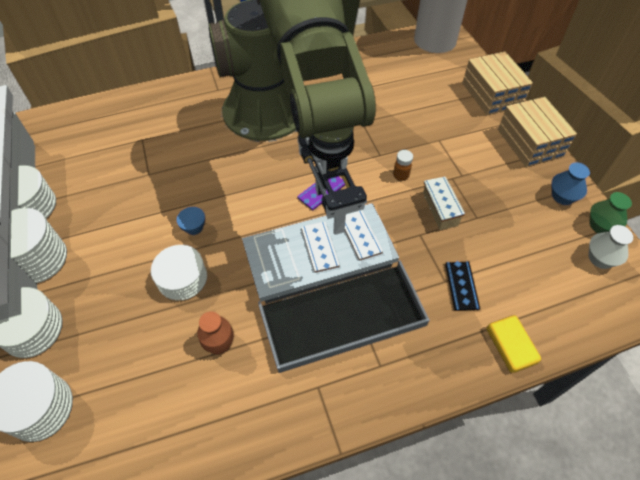

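Run:
```python
from h import *
np.set_printoptions(precision=1,suppress=True)
p=camera("scene"); q=camera("side")
a=p["color"][170:330,240:500]; cv2.imwrite("pics/crop0.png",cv2.resize(a,None,fx=3,fy=3,interpolation=cv2.INTER_CUBIC))
for pic in (p,q):
  for r in regions_of("tile_a",pic):
    m=r["mask"].astype(np.uint8); 
    c=max(cv2.findContours(m,0,2)[0],key=cv2.contourArea).reshape(-1,2)
    w=ray(c,pic,54)[:,:2].astype(np.float32)
    print(round(r["confidence"],2),c.mean(0),cv2.minAreaRect(w))
  for k in "1234":
    for r in spot_point("tile_a_c"+k,pic):
      if r["confidence"]>.4: print(k,round(r["confidence"],2),world(r["point"],pic))
```

```text
0.91 [320.1 246.6] ((526.9072875976562, -12.218669891357422), (56.52497100830078, 123.65384674072266), 86.0988998413086)
0.84 [362.5 235.9] ((528.0374145507812, 85.90274047851562), (124.0184097290039, 57.60123825073242), 1.2161777019500732)
0.82 [463.7 287.3] ((718.7462768554688, 242.66148376464844), (57.26215362548828, 115.92694854736328), 74.08832550048828)
0.63 [443.6 197.4] ((491.9989929199219, 311.31182861328125), (63.234825134277344, 129.16319274902344), 86.24739837646484)
0.57 [309.6 196.2] ((390.3296813964844, 17.18846893310547), (58.53760528564453, 59.29728698730469), 25.861791610717773)
1 0.96 [751.3 270.4  10.8]
1 0.94 [301.6  95.4   6. ]
1 0.91 [739.8 234.6   7.5]
1 0.88 [576.4  70.7  52.8]
1 0.78 [330.1 115.1   3.6]
1 0.71 [573.9 102.9  55.9]
1 0.66 [657.2 297.4   6.1]
1 0.64 [476.1  66.4  51.8]
1 0.64 [648.3 259.7   6.8]
1 0.58 [474.6 104.7  56. ]
1 0.58 [374.3  23.7   9.9]
2 0.96 [751.3 270.4  10.8]
2 0.94 [301.6  95.4   6. ]
2 0.91 [739.8 234.6   7.5]
2 0.88 [576.4  70.7  52.8]
2 0.78 [330.1 115.1   3.6]
2 0.71 [573.9 102.9  55.9]
2 0.66 [657.2 297.4   6.1]
2 0.64 [47
[... 1652 characters left out ...]
.5]
2 0.8 [335.1 109.3   6.5]
2 0.65 [573.3 106.6  51.4]
2 0.63 [751.3 266.4   7.4]
2 0.57 [740.5 234.4   9.1]
3 0.97 [473.7  67.4  53. ]
3 0.92 [473.9 101.1  57.2]
3 0.9 [374.8  23.1   3.5]
3 0.84 [300.4  96.    8.6]
3 0.81 [575.5  68.8  55.2]
3 0.81 [346.1   4.    9.6]
3 0.81 [654.7 292.9   7.5]
3 0.8 [335.1 109.3   6.5]
3 0.65 [573.3 106.6  51.4]
3 0.63 [751.3 266.4   7.4]
3 0.57 [740.5 234.4   9.1]
4 0.97 [473.7  67.4  53. ]
4 0.92 [473.9 101.1  57.2]
4 0.9 [374.8  23.1   3.5]
4 0.84 [300.4  96.    8.6]
4 0.81 [575.5  68.8  55.2]
4 0.81 [346.1   4.    9.6]
4 0.81 [654.7 292.9   7.5]
4 0.8 [335.1 109.3   6.5]
4 0.65 [573.3 106.6  51.4]
4 0.63 [751.3 266.4   7.4]
4 0.57 [740.5 234.4   9.1]
```

View pics/crop0.png

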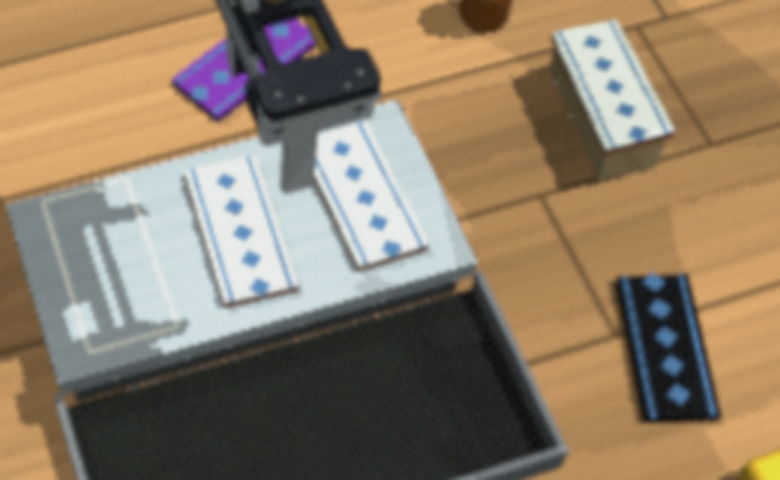

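send_rows --series '[[[-5.5,28.5,-3],8.1,-1],[[-5.5,28.5,-3],8.1,-1],[[-5.5,28.5,-3],8.1,-1],[[-5.5,28.5,-3],8.1,-1],[[-5.5,28.5,-3],8.1,-1],[[-5.5,28.5,-3],8.1,-1],[[-5.5,28.5,-3],8.1,-1],[[-5.5,28.5,-3],8.1,-1],[[-5.5,28.5,-3],8.1,-1],[[-5.5,28.5,-3],8.1,-1],[[-5.5,28.5,-3],6,-1],[[0,0,0],0,-1]]'

```text
clock: 2.8
eef_pos: [488.5, 315.9, 269.0]
eef_rot: [-3.142, -0.001, 3.095]
wrist_force: [0.8, -0.3, -0.3]
finger_gap: 94.2
finger_force: 0.0
```

Run:
```python
from h import *
np.set_printoptions(precision=2,suppress=True)
s=read_state(); print(s["eef_pos"],s["eef_rot"],s["joints"],s["wrist_force"])
p=camera("wrist"); cv2.imwrite("pics/w1.png",p["color"])
for t in ["tile_a","block"]:
  for r in regions_of(t,p):
    m=r["mask"].astype(np.uint8); 
    c=max(cv2.findContours(m,0,2)[0],key=cv2.contourArea).reshape(-1,2)
    w=ray(c,p,54)[:,:2].astype(np.float32)
    print(t,round(r["confidence"],2),c.mean(0),cv2.minAreaRect(w))
for r in spot_point("tile_a",p): print(r["confidence"],world(r["point"],p))
q=camera("scene")
for t in ["plate","mark"]:
  for r in regions_of(t,q):
    m=r["mask"].astype(np.uint8); 
    c=max(cv2.findContours(m,0,2)[0],key=cv2.contourArea).reshape(-1,2)
    w=ray(c,q,45)[:,:2].astype(np.float32)
    print(t,round(r["confidence"],2),c.mean(0),cv2.minAreaRect(w))
    if t=="plate" : print(cv2.approxPolyDP(w,8,True).reshape(-1,2))
```

```text
[488.54 315.94 269.02] [-3.14 -0.    3.1 ] [ 0.51  0.4   1.47  0.    1.28 -1.01] [ 0.78 -0.27 -0.35]
tile_a 0.87 [ 56.15 257.44] ((506.6537780761719, 89.58686828613281), (87.73775482177734, 63.99359893798828), 1.4456770420074463)
tile_a 0.76 [318.87 243.95] ((491.84234619140625, 314.2592468261719), (58.50994110107422, 124.86732482910156), 84.30743408203125)
tile_a 0.68 [53.79 59.94] ((348.0516052246094, 97.85050964355469), (52.73588943481445, 99.66783905029297), 25.401819229125977)
block 0.83 [326.56 159.36] ((428.5553283691406, 323.8194885253906), (47.69779968261719, 5.790824890136719), 85.53099822998047)
block 0.45 [ 56.75 258.05] ((506.2091979980469, 89.34033203125), (87.30411529541016, 63.878047943115234), 0.8033034801483154)
0.78 [530.58  88.6   45.93]
0.66 [493.78 317.56  45.77]
0.63 [339.78  62.01   1.9 ]
0.6 [693.81 266.48   1.54]
0.54 [472.41 106.83  58.5 ]
plate 0.96 [333.53 284.35] ((609.935546875, -16.435623168945312), (326.8721923828125, 329.017333984375), 89.65667724609375)
[[ 450.1   146.28]
 [ 445.88  -73.49]
 [ 484.43  -80.16]
 [ 454.4   -83.19]
 [ 447.44 -112.23]
 [ 459.13 -146.08]
 [ 447.05 -147.65]
 [ 445.75 -168.49]
 [ 771.72 -178.27]
 [ 769.71  140.64]]
mark 0.46 [268.  282.2] ((573.06005859375, -145.53758239746094), (29.520185470581055, 4.806912422180176), 7.612765312194824)
```

send_rows --series '[[[1.5,-0.5,-25],-1.5,-1],[[1,-0.5,-25],-1.5,-1],[[1,-0.5,-25],0,-1],[[0,0,-25],0,-1],[[0,0,-15],0,-1],[[0,0,-9],0,-1],[[0,0,0],0,0.2],[[0,0,0],0,1],[[0,0,0],0,1],[[0,0,0],0,1]]' --squeeze 20

```text
clock: 4.15
eef_pos: [493.2, 312.2, 146.5]
eef_rot: [3.141, 0.001, 3.037]
wrist_force: [0.0, 0.1, -0.0]
finger_gap: 65.5
finger_force: 0.0
```

Run:
```python
from h import *
np.set_printoptions(precision=2,suppress=True)
s=read_state(); print(s["eef_pos"],s["eef_rot"],s["finger_gap"],s["finger_force"],s["wrist_force"])
p=camera("scene")
print(ray([(254,236.7),(282.7,230),(300,281.7),(270,287.3)],p,45))
```

```text
[493.24 312.15 146.52] [3.14 0.   3.04] 65.51236427492034 0.0 [ 0.01  0.1  -0.01]
[[ 450.39 -143.8    45.  ]
 [ 453.72  -76.52   45.  ]
 [ 595.15  -79.56   45.  ]
 [ 587.51 -144.37   45.  ]]
```

send_rows --series '[[[0,1.5,-3],0,0.3],[[0,0,0],0,0.4],[[0,0,0],0,1],[[0,0,0],0,1],[[0,0,0],0,1],[[0,0,0],0,1],[[0,0,0],0,1],[[0,0,0],0,1]]'

```text
clock: 5.0
eef_pos: [493.4, 313.2, 143.7]
eef_rot: [-3.141, 0.001, 3.037]
wrist_force: [-1.7, -5.3, 10.1]
finger_gap: 55.8
finger_force: 20.0
```

send_rows --series '[[[0,0,10],0,1],[[0,0,30],0,1],[[0,-20,20],0,1],[[3,-45,0],1,1],[[3,-45,0],1,1],[[3,-45,0],1,1],[[3,-45,0],1,1],[[3,-45,0],1,1],[[3,-45,0],0,1],[[3,-45,0],0,1],[[3,-45,0],0,1],[[0,-45,0],0,1]]'

```text
clock: 6.2
eef_pos: [517.0, -113.3, 203.1]
eef_rot: [3.142, 0.001, 3.124]
wrist_force: [1.1, 0.0, -2.3]
finger_gap: 55.5
finger_force: 20.0
```

send_rows --series '[[[0,0,0],0,1],[[0,0,0],0,1],[[0,0,0],0,1]]'

```text
clock: 6.5
eef_pos: [517.0, -110.6, 202.7]
eef_rot: [3.141, -0.0, 3.125]
wrist_force: [-0.0, -0.3, -1.7]
finger_gap: 55.4
finger_force: 20.0
```

Run:
```python
from h import *
np.set_printoptions(precision=2,suppress=True)
s=read_state(); print(s["eef_pos"],s["eef_rot"],s["finger_gap"],s["finger_force"],s["wrist_force"])
for n in ["side","wrist","scene"]:
  p=camera(n); cv2.imwrite(f"pics/{n}2.png",p["color"])
  for t in ["mark","plate","tile_a"]:
    for r in spot_point(t,p):
      if r["confidence"]>.4: print(n,t,round(r["confidence"],2),world(r["point"],p))
```

```text
[ 517.   -110.61  202.75] [ 3.14 -0.    3.12] 55.41625648276105 19.99934993684292 [-0.   -0.33 -1.68]
side plate 0.66 [523.55 -13.62  -0.51]
side tile_a 0.97 [526.48 -12.13  45.45]
side tile_a 0.89 [697.43 266.41  -1.51]
side tile_a 0.86 [524.31  88.38  41.5 ]
side tile_a 0.55 [ 512.34 -111.02  105.12]
wrist tile_a 0.94 [521.3   -8.2   47.54]
wrist tile_a 0.74 [ 516.39 -110.    101.82]
wrist tile_a 0.73 [528.75  88.39  47.81]
scene plate 0.72 [528.35 -11.67  -2.66]
scene tile_a 0.96 [ 512.5  -112.35  102.29]
scene tile_a 0.96 [522.85 -11.1   44.37]
scene tile_a 0.78 [699.09 265.26  -4.23]
scene tile_a 0.6 [338.55  55.79  -0.55]
```

send_rows --series '[[[2.5,0,-20],0,1],[[2.5,0,-20],0,1],[[0,0,-10],0,1],[[0,0,-5],0,1],[[0,0,-2],0,1],[[0,0,0],0,1],[[0,0,0],0,1]]'

```text
clock: 7.8
eef_pos: [522.2, -111.6, 146.3]
eef_rot: [-3.141, 0.001, 3.124]
wrist_force: [0.1, 0.4, -1.9]
finger_gap: 55.9
finger_force: 20.0
```

send_rows --series '[[[0,0,-2],0,1],[[0,0,0],0,1],[[0,0,0],0,0.2],[[0,0,0],0,-0.4],[[0,0,0],0,-1],[[0,0,0],0,-1],[[0,0,0],0,-1],[[0,0,15],0,-1],[[0,0,40],0,-1],[[0,0,40],0,-1],[[0,0,0],0,-1],[[0,0,0],0,-1]]'

```text
clock: 9.0
eef_pos: [522.0, -111.5, 238.9]
eef_rot: [-3.141, 0.001, 3.124]
wrist_force: [0.3, -0.1, -0.9]
finger_gap: 94.0
finger_force: 0.0
```

Run:
```python
from h import *
np.set_printoptions(precision=2,suppress=True)
s=read_state(); print(s["eef_pos"],s["eef_rot"],s["finger_gap"],s["wrist_force"])
for n in ["side","wrist","scene"]:
  p=camera(n); cv2.imwrite(f"pics/{n}3.png",p["color"])
  for r in regions_of("tile_a",p):
    m=r["mask"].astype(np.uint8); 
    c=max(cv2.findContours(m,0,2)[0],key=cv2.contourArea).reshape(-1,2)
    w=ray(c,p,54)[:,:2].astype(np.float32)
    print(n,round(r["confidence"],2),c.mean(0),cv2.minAreaRect(w))
```

```text
[ 521.99 -111.5   238.89] [-3.14  0.    3.12] 94.02825334410024 [ 0.33 -0.06 -0.86]
side 0.84 [291.39 232.24] ((520.0692749023438, 80.5745620727539), (128.2213897705078, 66.87628173828125), 1.077205777168274)
side 0.84 [326.73 255.57] ((520.3504028320312, -16.05884552001953), (63.27497863769531, 126.8243637084961), 86.53334045410156)
side 0.59 [223.7  300.96] ((316.56103515625, 8.954277038574219), (59.511131286621094, 119.67811584472656), 25.692811965942383)
side 0.58 [363.3  283.53] ((516.0103149414062, -114.47666931152344), (65.8652114868164, 131.52630615234375), 89.70359802246094)
wrist 0.94 [509.89  34.19] ((378.5097351074219, 29.944002151489258), (41.783050537109375, 107.1376724243164), 0.1659785807132721)
wrist 0.9 [316.29 262.38] ((521.1602783203125, -110.74346160888672), (56.5452880859375, 123.89862060546875), 89.33241271972656)
wrist 0.8 [580.54 230.6 ] ((522.6390380859375, 85.9603042602539), (117.00601959228516, 62.140037536621094), 1.4873613119125366)
wrist 0.58 [455.13 233.57] ((520.966552734375, -10.323471069335938), (58.775146484375, 113.68508911132812), 86.13619995117188)
scene 0.97 [320.16 246.37] ((527.58837890625, -12.357345581054688), (57.91579055786133, 125.12138366699219), 86.8860855102539)
scene 0.96 [276.56 257.18] ((523.0325317382812, -111.5753402709961), (59.06983947753906, 125.14614868164062), 88.78307342529297)
scene 0.67 [361.27 236.04] ((528.7417602539062, 85.23834991455078), (127.42306518554688, 59.74891662597656), 1.0917909145355225)
scene 0.65 [463.06 284.73] ((718.4232177734375, 242.51951599121094), (60.952056884765625, 118.611328125), 74.2967300415039)
scene 0.6 [327.19 188.05] ((373.941650390625, 50.79484558105469), (59.60594940185547, 106.11572265625), 25.364952087402344)
```

View pics/wrist3.png

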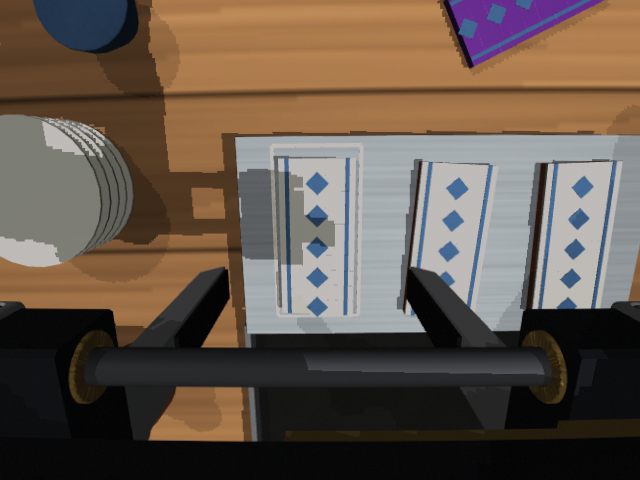

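Run:
```python
from h import *
np.set_printoptions(precision=2,suppress=True)
T=[(521.5,-111.2,0),(525,-11.5,-3.7),(526.5,86,1.3)]
for n in ["scene","side"]:
  p=camera(n); im=p["color"].astype(float)
  for x,y,a in T:
    m=np.zeros((480,640),np.uint8)
    a=np.radians(a);R=np.array([[np.cos(a),-np.sin(a)],[np.sin(a),np.cos(a)]])
    q=np.array([(50,20),(50,-20),(-50,-20),(-50,20)])@R.T+(x,y)
    cv2.fillPoly(m,[np.round(proj(np.c_[q,[54]*4],p)).astype(int)],1)
    v=im[m>0]; v=v[v.min(1)>np.percentile(v.min(1),60)]; print(n,(x,y),np.median(v,0),v.std(0))
```

```text
scene (521.5, -111.2) [231. 233. 230.] [1.54 1.76 2.11]
scene (525, -11.5) [232. 234. 231.] [0.54 0.52 0.4 ]
scene (526.5, 86) [229. 231. 227.] [4.72 1.82 2.74]
side (521.5, -111.2) [244. 244. 244.] [0. 0. 0.]
side (525, -11.5) [nan nan nan] [nan nan nan]
side (526.5, 86) [238. 238. 238.] [4.13 2.4  3.12]
  return _methods._mean(a, axis=axis, dtype=dtype,
  ret = um.true_divide(
  ret = _var(a, axis=axis, dtype=dtype, out=out, ddof=ddof,
  arrmean = um.true_divide(arrmean, div, out=arrmean,
  ret = um.true_divide(
```

send_rows --series '[[[0,0,-10],0,0],[[10,5,-10],0,1],[[20,6,-10],0,1],[[19,7,-10],0,1],[[0,0,-10],0,1],[[0,0,-10],0,1],[[0,0,-10],0,1],[[0,0,0],0,1],[[0,0,0],0,1],[[0,0,0],0,1]]'

```text
clock: 10.4
eef_pos: [571.0, -93.7, 169.3]
eef_rot: [-3.141, 0.001, 3.124]
wrist_force: [0.7, 0.5, 0.1]
finger_gap: 17.4
finger_force: 0.0
```

Run:
```python
from h import *
T=[(521.5,-111.2,0),(525,-11.5,-3.7),(526.5,86,1.3)]
for n in ["scene","side","scene3","side3","scene0","side0"]:
  p=camera(n[:-1] if n[-1].isdigit() else n); im=p["color"] if not n[-1].isdigit() else cv2.imread(f"pics/{n}.png")
  for x,y,a in T:
    m=np.zeros((480,640),np.uint8)
    a=np.radians(a);R=np.array([[np.cos(a),-np.sin(a)],[np.sin(a),np.cos(a)]])
    q=np.array([(50,20),(50,-20),(-50,-20),(-50,20)])@R.T+(x,y)
    cv2.fillPoly(m,[np.round(proj(np.c_[q,[54]*4],p)).astype(int)],1)
    g=im[m>0][:,1]; h=np.bincount(g,minlength=256); t=np.argsort(-h)[:4]; print(n,y,[(int(i),int(h[i])) for i in t])
```

```text
scene -111.2 [(99, 19), (27, 18), (98, 18), (35, 16)]
scene -11.5 [(236, 109), (235, 35), (234, 26), (237, 25)]
scene 86 [(232, 129), (233, 85), (236, 65), (231, 34)]
side -111.2 [(245, 338), (193, 113), (192, 79), (194, 51)]
side -11.5 [(245, 449), (243, 50), (244, 33), (239, 23)]
side 86 [(244, 72), (237, 68), (240, 59), (238, 58)]
scene3 -111.2 [(234, 105), (233, 59), (232, 30), (231, 24)]
scene3 -11.5 [(234, 182), (233, 109), (232, 39), (231, 34)]
scene3 86 [(230, 128), (229, 55), (231, 55), (233, 43)]
side3 -111.2 [(244, 383), (187, 44), (243, 41), (186, 37)]
side3 -11.5 [(244, 415), (243, 47), (241, 30), (242, 29)]
side3 86 [(238, 56), (234, 55), (237, 54), (242, 49)]
scene0 -111.2 [(219, 53), (135, 50), (220, 46), (134, 36)]
scene0 -11.5 [(235, 181), (236, 128), (234, 54), (232, 29)]
scene0 86 [(235, 166), (236, 99), (234, 60), (232, 31)]
side0 -111.2 [(226, 183), (225, 119), (227, 76), (224, 72)]
side0 -11.5 [(242, 419), (243, 35), (239, 27), (241, 23)]
side0 86 [(241, 104), (240, 93), (238, 87), (239, 62)]
```

send_rows --series '[[[0,0,-5],0,1],[[0,0,-3],0,1],[[0,0,0],0,1],[[0,0,0],0,1]]'

```text
clock: 11.1
eef_pos: [571.0, -93.5, 160.5]
eef_rot: [3.142, -0.0, 3.124]
wrist_force: [-0.1, -0.0, 0.4]
finger_gap: 0.7
finger_force: 0.0
```

```bash
cat >> h.py <<'E'
def shot(tag):
    s=read_state(); print(tag,s["clock"],s["eef_pos"].round(2),s["wrist_force"].round(2),round(s["finger_gap"],1))
    for n in ["scene","side"]: cv2.imwrite(f"pics/{n}_{tag}.png",camera(n)["color"])
def diff(a,b):
    T=[(521.5,-111.2,0),(525,-11.5,-3.7),(526.5,86,1.3)]
    for n in ["scene","side"]:
        A,B=[cv2.imread(f"pics/{n}_{t}.png").astype(int) for t in (a,b)]; D=np.abs(A-B).max(2); p=camera(n)
        for x,y,an in T:
            out=[]
            an=np.radians(an);R=np.array([[np.cos(an),-np.sin(an)],[np.sin(an),np.cos(an)]])
            for cx,cy in [(1,1),(1,-1),(-1,-1),(-1,1)]:
                q=np.array([(-14,-14),(14,-14),(14,14),(-14,14)])+(cx*56,cy*24)
                q=q@R.T+(x,y); m=np.zeros((480,640),np.uint8); cv2.fillPoly(m,[np.round(proj(np.c_[q,[54]*4],p)).astype(int)],1)
                out.append((int(D[m>0].mean()),int(D[m>0].max())))
            print(n,y,"c1..c4",out)
E
python3 -c "
from h import *
shot('t1a')"
```

```text
t1a 11.1 [570.97 -93.51 160.5 ] [-0.07 -0.03  0.38] 0.7
```

send_rows --series '[[[0,0,-1.5],0,1],[[0,0,-1.5],0,1],[[0,0,-1.5],0,1],[[0,0,-1.5],0,1],[[0,0,0],0,1],[[0,0,0],0,1]]'

```text
clock: 11.8
eef_pos: [571.0, -93.5, 154.6]
eef_rot: [3.142, -0.0, 3.124]
wrist_force: [0.8, -0.7, 0.2]
finger_gap: 0.6
finger_force: 0.1
```

send_rows --series '[[[0,0,-1],0,1],[[0,0,0],0,1],[[0,0,0],0,1]]'

```text
clock: 12.1
eef_pos: [571.0, -93.5, 153.7]
eef_rot: [-3.142, 0.0, 3.124]
wrist_force: [0.3, -0.3, 0.9]
finger_gap: 0.3
finger_force: 0.1
```

send_rows --series '[[[0,0,-1],0,1],[[0,0,-1],0,1],[[0,0,0],0,1],[[0,0,0],0,1]]'

```text
clock: 12.5
eef_pos: [571.0, -93.5, 151.7]
eef_rot: [3.142, 0.0, 3.124]
wrist_force: [0.9, 0.7, 1.9]
finger_gap: 0.3
finger_force: 0.9
```

send_rows --series '[[[0,0,-1],0,1],[[0,0,0],0,1],[[0,0,0],0,1]]'

```text
clock: 12.8
eef_pos: [571.1, -93.5, 151.5]
eef_rot: [-3.142, 0.001, 3.124]
wrist_force: [-4.1, 2.0, 11.2]
finger_gap: 0.6
finger_force: 5.5
```

```bash
python3 -c "
from h import *
shot('t1b'); diff('t1a','t1b')"
```

```text
t1b 12.8 [571.11 -93.45 151.54] [-4.12  2.03 11.21] 0.6
scene -111.2 c1..c4 [(11, 67), (8, 36), (13, 126), (39, 97)]
scene -11.5 c1..c4 [(1, 4), (1, 4), (46, 150), (11, 95)]
scene 86 c1..c4 [(1, 4), (2, 17), (1, 4), (2, 22)]
side -111.2 c1..c4 [(22, 91), (12, 78), (55, 163), (9, 97)]
side -11.5 c1..c4 [(1, 14), (0, 5), (1, 6), (0, 4)]
side 86 c1..c4 [(1, 4), (1, 5), (1, 4), (1, 9)]
```

Run:
```python
from h import *
f=lambda n,t,r:cv2.resize(cv2.imread(f"pics/{n}_{t}.png")[r],(400,300),interpolation=cv2.INTER_CUBIC)
s=np.s_[225:345,290:450]; c=np.s_[195:315,220:380]
cv2.imwrite("pics/cmp1.png",np.vstack([np.hstack([f("side",t,s) for t in("t1a","t1b")]),np.hstack([f("scene",t,c) for t in("t1a","t1b")])]))
```

```text
(no output)
```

View pics/cmp1.png

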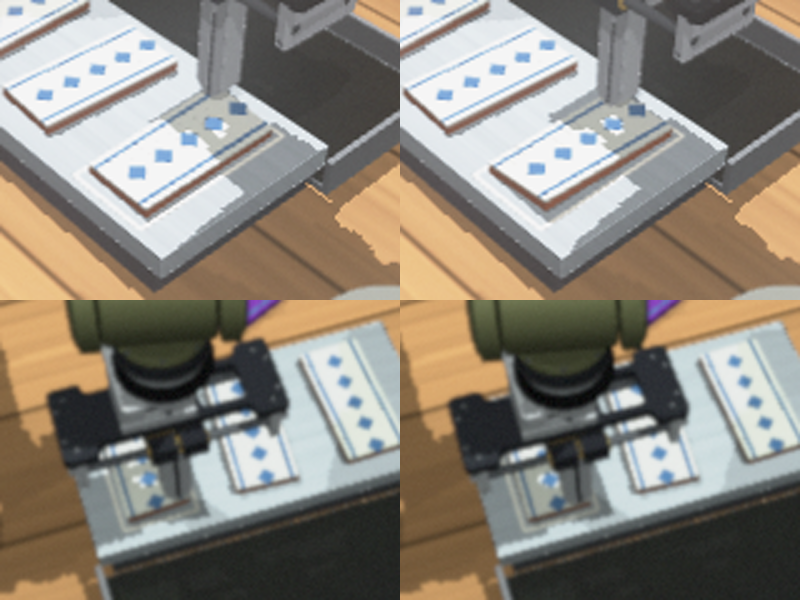

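The side view shows that pressing +x+y of the placed strip makes its opposite corner rise (pixel ~(148,210) → (148,203) in the crop), with a gap beneath it: this strip is the warped one. I'll release it, go behind its near end, and check.

send_rows --series '[[[0,0,10],0,1],[[0,0,25],0,1],[[-15,0,0],0,0.6],[[-40,-9,0],0,0.3],[[-40,-9,0],0,0.3],[[-31,0,0],0,0.3],[[0,0,0],0,0.3],[[0,0,-15],0,0.3],[[0,0,-10],0,0.3],[[0,0,0],0,0.3],[[0,0,0],0,0.3]]'

```text
clock: 14.1
eef_pos: [445.3, -111.5, 160.7]
eef_rot: [3.141, -0.0, 3.124]
wrist_force: [-0.2, 0.2, 0.3]
finger_gap: 33.2
finger_force: 0.0
```

Run:
```python
from h import *
shot('pre')
p=camera("scene")
for n in ["scene","side"]:
  p=camera(n)
  for r in regions_of("tile_a",p):
    m=r["mask"].astype(np.uint8); 
    c=max(cv2.findContours(m,0,2)[0],key=cv2.contourArea).reshape(-1,2)
    w=ray(c,p,54)[:,:2].astype(np.float32)
    print(n,round(r["confidence"],2),cv2.minAreaRect(w))
f=lambda n,t,r:cv2.resize(cv2.imread(f"pics/{n}_{t}.png")[r],(400,300),interpolation=cv2.INTER_CUBIC)
s=np.s_[225:345,290:450]; c=np.s_[195:315,220:380]
cv2.imwrite("pics/cmp2.png",np.hstack([f("side","pre",s),f("scene","pre",c)]))
```

```text
pre 14.1 [ 445.34 -111.48  160.66] [-0.15  0.18  0.31] 33.2
scene 0.97 ((377.0091857910156, 44.828712463378906), (57.31626892089844, 117.41266632080078), 25.98895263671875)
scene 0.95 ((719.5028686523438, 241.99501037597656), (58.13982391357422, 120.48348236083984), 74.23094940185547)
scene 0.68 ((527.5948486328125, -11.228607177734375), (60.3586540222168, 127.94218444824219), 86.1836166381836)
scene 0.67 ((523.12841796875, -113.10514068603516), (58.5134162902832, 125.61572265625), 87.69184112548828)
scene 0.59 ((527.598388671875, 85.27770233154297), (125.38459777832031, 61.3580436706543), 0.2347421795129776)
side 0.97 ((483.94500732421875, 80.02334594726562), (54.57939147949219, 64.44025421142578), 2.0531930923461914)
side 0.89 ((515.43798828125, -126.52101135253906), (41.30012130737305, 127.2406234741211), 89.04080963134766)
side 0.82 ((470.7340087890625, -6.693180084228516), (74.78456115722656, 39.92177963256836), 49.90779113769531)
side 0.72 ((316.9375915527344, 8.657646179199219), (57.63523483276367, 116.74964141845703), 26.178245544433594)
side 0.6 ((621.7684326171875, 205.4723663330078), (64.50190734863281, 66.71813201904297), 73.93729400634766)
```

View pics/cmp2.png

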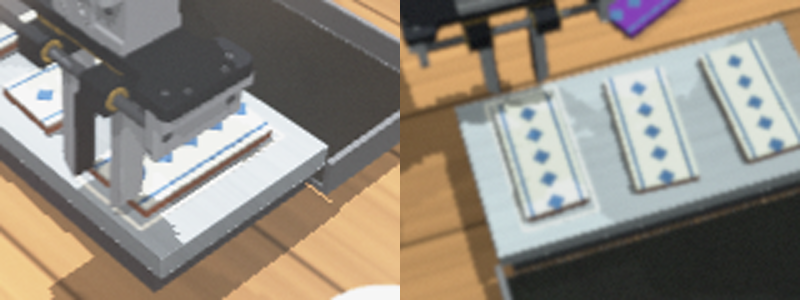

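Strip fell back and the fingers stand behind its near end (scene crop ~(515,100)). Lower and push.

send_rows --series '[[[0,0,-10],0,0.3],[[0,0,-6],0,0.3],[[0,0,0],0,0.3],[[0,0,0],0,0.3]]'

```text
clock: 14.85
eef_pos: [444.9, -111.5, 144.4]
eef_rot: [3.141, -0.001, 3.124]
wrist_force: [-0.5, -0.0, -0.9]
finger_gap: 33.0
finger_force: 0.0
```

send_rows --series '[[[5,0,0],0,0.3],[[5,0,0],0,0.3],[[6,0,0],0,0.3],[[8,0,0],0,0.3],[[8,0,0],0,0.3],[[8,0,0],0,0.3],[[8,0,0],0,0.3],[[8,0,0],0,0.3],[[0,0,0],0,0.3]]'

```text
clock: 15.75
eef_pos: [501.9, -111.5, 144.6]
eef_rot: [-3.141, 0.001, 3.124]
wrist_force: [-0.5, -0.9, 0.0]
finger_gap: 33.1
finger_force: 0.0
```

Run:
```python
from h import *
for n in ["scene","side"]:
  p=camera(n)
  for r in regions_of("tile_a",p):
    m=r["mask"].astype(np.uint8); 
    c=max(cv2.findContours(m,0,2)[0],key=cv2.contourArea).reshape(-1,2)
    w=ray(c,p,54)[:,:2].astype(np.float32)
    print(n,round(r["confidence"],2),cv2.minAreaRect(w))
```

```text
scene 0.97 ((378.0626525878906, 47.670433044433594), (58.34239196777344, 111.28386688232422), 25.57635498046875)
scene 0.83 ((574.86181640625, -112.9271240234375), (57.74827575683594, 128.67298889160156), 89.38481903076172)
scene 0.77 ((528.6661987304688, 86.57502746582031), (125.57715606689453, 62.50920104980469), 2.245521306991577)
scene 0.76 ((527.9178466796875, -12.917346954345703), (57.171905517578125, 125.89555358886719), 85.66788482666016)
scene 0.63 ((718.9022216796875, 241.87130737304688), (56.534881591796875, 116.83262634277344), 74.33690643310547)
side 0.95 ((316.7338562011719, 7.416328430175781), (58.203514099121094, 115.27532958984375), 25.48190689086914)
side 0.95 ((645.8040161132812, 196.74180603027344), (66.37804412841797, 114.93229675292969), 71.62773132324219)
side 0.84 ((572.383056640625, -125.92970275878906), (46.730037689208984, 117.00994110107422), 82.75530242919922)
side 0.67 ((508.8713684082031, -14.582416534423828), (65.60514068603516, 105.72574615478516), 85.86849212646484)
side 0.59 ((513.3538208007812, 79.28805541992188), (62.87162780761719, 112.3165512084961), 89.90528106689453)
```

send_rows --series '[[[8,0,0],0,0.3],[[10,0,0],0,0.3],[[10,0,0],0,0.3],[[10,0,0],0,0.3],[[10,0,0],0,0.3],[[10,0,0],0,0.3],[[10,0,0],0,0.3],[[10,0,0],0,0.3],[[10,0,0],0,0.3],[[10,0,0],0,0.3],[[10,0,0],0,0.3],[[5,0,0],0,0.3]]'

```text
clock: 17.15
eef_pos: [615.0, -111.4, 144.6]
eef_rot: [-3.142, 0.0, 3.124]
wrist_force: [0.6, 0.2, -0.5]
finger_gap: 32.8
finger_force: 0.0
```

send_rows --series '[[[0,0,0],0,0.3],[[0,0,0],0,0.3],[[0,0,0],0,0.3],[[0,0,20],0,0.3],[[-40,0,40],0,0.3],[[-40,0,40],0,0.3],[[-40,0,40],0,0.3],[[-40,0,0],0,0.3],[[0,0,0],0,0.3],[[0,0,0],0,0.3]]'

```text
clock: 18.15
eef_pos: [467.7, -111.6, 271.4]
eef_rot: [-3.141, 0.001, 3.124]
wrist_force: [0.6, 0.2, -0.8]
finger_gap: 32.8
finger_force: 0.0
```

Run:
```python
from h import *
shot('end')
for n in ["scene","side"]:
  p=camera(n)
  for t in ["tile_a","vase","saucers","jar","bowl"]:
   for r in spot_point(t,p):
    if r["confidence"]>.4: print(n,t,round(r["confidence"],2),world(r["point"],p).round())
f=lambda n,t,r:cv2.resize(cv2.imread(f"pics/{n}_{t}.png")[r],(400,300),interpolation=cv2.INTER_CUBIC)
s=np.s_[165:345,270:510]; c=np.s_[195:375,220:460]
cv2.imwrite("pics/cmp3.png",np.hstack([f("side","end",s),f("scene","end",c)]))
```

```text
end 18.15 [ 467.71 -111.62  271.37] [ 0.59  0.18 -0.76] 32.8
scene tile_a 0.93 [ 668. -118.    6.]
scene tile_a 0.87 [523. -13.  42.]
scene tile_a 0.86 [339.  59.   1.]
scene tile_a 0.71 [575.   7.  56.]
scene tile_a 0.62 [525.  85.  42.]
scene tile_a 0.62 [701. 263.  -6.]
scene vase 0.76 [ 658. -278.   -1.]
scene vase 0.75 [527.  85.  43.]
scene saucers 0.98 [ 483. -324.    4.]
scene jar 0.82 [355. 270.   0.]
scene jar 0.72 [ 482. -324.    2.]
scene bowl 0.93 [ 349. -272.   -3.]
side tile_a 0.96 [696. 265.   2.]
side tile_a 0.81 [336.  55.   0.]
side tile_a 0.7 [525.  88.  48.]
side tile_a 0.63 [ 666. -115.    4.]
side tile_a 0.62 [526. -11.  47.]
side tile_a 0.47 [ 615. -133.   16.]
side vase 0.92 [ 655. -283.    3.]
side vase 0.65 [ 720. -102.   18.]
side saucers 0.97 [ 479. -328.   -2.]
side jar 0.95 [351. 267.  -0.]
side bowl 0.91 [ 346. -273.   -1.]
side bowl 0.67 [ 717. -137.   15.]
```

View pics/cmp3.png

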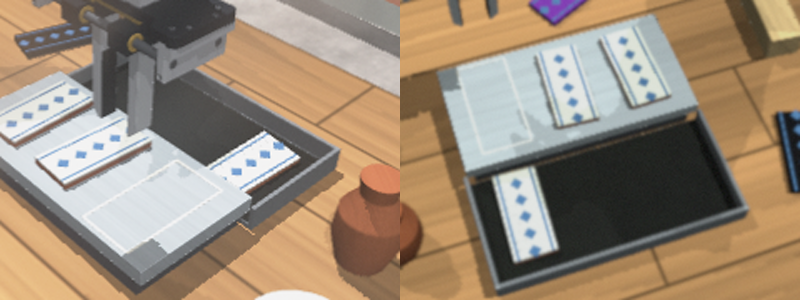

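The warped strip lies flat in the tray (scene crop (525,215)). The two sound strips lie on the plate and the bystanders are where they were.

```bash
python3 -c "
from cell import *
print(sign_off())"
```

```text
the job is handed in; nothing more can be done
None
```

I laid the waiting strip in the chalked place, and it proved to be the warped one: it rocked when I pressed its +x+y corner, so I slid it over the far edge and it lies flat in the tray. The other two strips were not pressed and still lie on the plate; the saucers, vase, jar and bowl show no movement in the last pictures. The job was handed in at about 18 s, and `sign_off()` gave no verdict.

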